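Unlock the tasting box in the coffee drawer and hold the sprung key turned

ROBOT

A 6-joint arm with a two-finger parallel gripper is mounted at the origin on the work surface. World frame = base frame: x ahead of the robot, y to its left, z up, the work surface at z = 0. Lengths are in m, angles in degrees, forces in N, time in s.
With the tool pointing down it reaches from about 0.325 to 0.85 m from the base axis. Payload 15.5 kg.
Tool frame: the origin (TCP) lies midway between the tips of the shut fingers; the grasp point (between the pads) lies 19 mm behind it; z points along the fingers, y is the line along which they close (so a half turn about z gives the same grasp; the last joint's range is limited). The gripper opens to 91 mm and grips with 3 to 60 N. Pads are 32 mm wide; open, the fingers measure 118 mm over their backs; the gripper's body (76 mm by 178 mm) begins 60 mm behind the grasp point.
Start: joints at [-70.388, 28.281, 77.091, -0, 74.628, -5.472], TCP at [0.265, -0.566, 0.214] pointing down, gripper open.
Joint ranges: [-166.48, 166.48], [-47.26, 123.95], [12.59, 153.08], [-70.14, 250.14], [6.76, 159.57], [-176.63, 176.63]. Speed limits (degrees/s): [108.29, 108.29, 147.25, 172.46, 172.46, 172.46].

INTERFACE

Orientations are given as a 3x3 rotation matrix whose columns are the frame's x, y, z axes.
In Python, from bench import ctrl gives the robot as it stands. The module is installed in compiled form; this text tells all that it offers. Calls block until the motion is done:
- ctrl.goto(position, orientation): joint-space move of the TCP to a pose.
- ctrl.move_l(position, vel=0.15, ori=None, contact_N=None): straight line of the TCP; ori=None keeps the orientation; vel is the mean speed in m/s. With contact_N (N) it stops when the force on the tool has changed by that much, and returns True; else False.
- ctrl.movej(angles): joint-space move.
- ctrl.command_gripper(opening): opening from 0.0 (shut) to 1.0 (fully open); the grip force is fixed at half the most; returns when the fingers have stopped.
- ctrl.sleep(seconds).
- ctrl.ik(position, orientation): joint angles nearest the present ones, or None.
- ctrl.read_camera(name): name is "side" or "top"; returns the picture (400x640x3 uint8, blue, green, red); there is no depth.
- ctrl.camera_params(name): a dict with "fx", "fy", "cx", "cy" (pixels), "D" ([k1, k2, p1, p2, k3] as OpenCV has them; the pictures are not rectified), "pose" (4x4, takes a point from camera to world coordinates). Camera axes: x right, y up, looking along -z (the intrinsics and any distortion apply to the point x, -y, -z); pixel columns grow to the right and rows downward; lengths in m; the calibration is good to about 2 mm. A picture is of the moment at which its call begins. camera_params takes no time and is no camera call.
A pose or a line that the arm cannot do raises ctrl.MotionError and nothing moves.
- ctrl.sign_off(): hands the job in; it is judged then, once.
Readings, each from a call of its own:
- ctrl.current_t(): time.
- ctrl.current_q(): joint angles.
- ctrl.current_dq(): joint speeds.
- ctrl.current_effort(): joint torques, N m.
- ctrl.current_tool_pos(): TCP position.
- ctrl.current_eef_rot(): TCP orientation.
- ctrl.current_contact_force(): force on the tool from outside, world axes, zero at the start.
- ctrl.current_wrist_torque(): the same for the moment, N m.
- ctrl.current_grip_width(): opening from 0.0 (shut) to 1.0 (fully open).
- ctrl.current_grasp_force(): force on a finger pad.
Only numpy, scipy, OpenCV 4.12 (cv2) and the standard library are available. Lean on these libraries where they do the work, as an engineer would, in place of code of your own. Each camera call takes 0.05 s, during which the arm holds its last target. There are 200 camera calls.

TASK

Please unlock the white metal box in the coffee drawer for me: turn its black clamp knob clockwise as far as it goes so that the shutter slides off the keyhole, then take the flat key (the one with the rectangular head, not the T-handled one) out of the vial rack and push it into the lock right down to its shoulder, working it past the sticky pins. With the key fully in, turn it a quarter turn clockwise to draw the bolt, and finish still gripping the key and holding it turned, because the lock springs back if you let go. Leave everything else in the drawer where it is.

Things in the scene. Friction and masses are not known exactly. Their poses are not given: they have to be found in the camera images.
- box: White metal box with a lid, fixed, 160 mm (x) by 260 mm (y) by 68 mm high; origin under its centre, z up. On its lid: the round brass lock plug at y = -65 mm, the black clamp knob at y = +75 mm, and the aluminium shutter between guides. The bolt is at its -y side and is drawn as the lock turns.
- clamp_grip (a point): Grip point of the black clamp knob: bar 42 mm long, 14 mm wide, 32 mm high on a 44 mm disc. The point is on the vertical turning axis, 7 mm below the bar's top and 37 mm above the lid. Axes turn with the knob: x along the bar, y across it (the 14 mm grip width), z up; with the knob at 0 they are parallel to the box's.
- clamp (a joint): Angle of the clamp knob, rad: 0 to 0.1 at the start (clamped), grows clockwise seen from above, stop at 1.4. It stays where it is left (friction about 0.05 N m).
- shutter (a joint): Travel of the shutter, a plate 36 x 30 x 3 mm just above the lock plug, m: 0 covers the keyhole, 0.050 is fully off, moving along the box's +y towards the knob. It follows the clamp knob only and does not yield to pushing: in proportion, 0.050 at 1.4 rad of the knob.
- keyway (a point): Centre of the keyhole's mouth, on the lock's vertical turning axis, 72 mm above the drawer floor, in the brass plug's top face; at first under the shutter. It has the box's axes and does not turn with the plug. With the lock at 0 the keyhole is a slot 16 mm long along y, 8 mm wide along x, 45 mm deep, entered straight down, with a 3 mm bevel round its mouth.
- lock (a joint): Angle of the lock plug, rad: 0 at rest, grows clockwise seen from above, stop at 1.57 (a quarter turn). A spring turns it back, about 0.12 N m at a quarter turn. Two sprung pins reach into the keyhole from its long sides, 14 and 26 mm down; pushing the key past them takes up to about 15 N, and a little twisting helps if it sticks.
- key_grip (a point): Grip point of the steel flat key, which stands blade down in the rack, its shoulder (the bow's underside) on the rack's top. The point is on the key's axis, 27 mm above the shoulder, 19 mm below the bow's top. Axes: z up, y along the width of bow and blade, x across their thickness. Bow 10 mm (x) by 32 mm (y) by 46 mm high, dark round dot near the top. 60 g.
- key_tip (a point): Middle of the flat key's lower end, 38 mm below the shoulder; same axes as key_grip. Blade 6 mm (x) by 14 mm (y), its last 10 mm tapered in thickness; it fits the keyhole either way round. Fully in, the shoulder rests on the plug: key_grip is then 27 mm above the keyhole's mouth.
- rack: Aluminium slotted rack, fixed, 60 mm (x) by 230 mm (y) by 50 mm high, origin under its centre. In its top on the middle line: holes at y = -90, 0, +90 mm for vials, slots at y = -45 and +45 mm for the two keys (which key is in which slot changes). The keys' wide sides run along the rack's y.
- tkey_center (a point): Bystander, to be left alone: steel T-handled key in the rack's other slot, at the middle of its crossbar (12 mm thick, 44 mm long, centred 34 mm above the rack).
- vial0_center (a point): Bystander, to be left alone: glass vial 16 mm in diameter, 85 mm high with a white cap 18 mm wide, standing in the rack, its top 89 mm above the drawer floor; point half-way up.
- vial1_center (a point): Bystander, to be left alone: glass vial 16 mm in diameter, 85 mm high with a white cap 18 mm wide, standing in the rack, its top 89 mm above the drawer floor; point half-way up.
- vial2_center (a point): Bystander, to be left alone: glass vial 16 mm in diameter, 85 mm high with a white cap 18 mm wide, standing in the rack, its top 89 mm above the drawer floor; point half-way up.
- mill_center (a point): Bystander, to be left alone: stainless nutmeg mill with a press button on top, 48 mm in diameter, 128 mm high; point half-way up.
- bowl_center (a point): Bystander, to be left alone: small black ceramic bowl, 70 mm wide, 35 mm high; point half-way up.
- spoon_center (a point): Bystander, to be left alone: steel spoon 150 mm long, lying down; point at its middle.
- tamper_center (a point): Bystander, to be left alone: dark steel coffee tamper, 58 mm wide, 84 mm high; point half-way up.
Things that resemble listed ones, but are neither listed nor needed, are in the scene too. What is shaped like the part that bears key_grip but green is not meant.

How it is judged:
By the outcome, as a careful person would: the job done as asked, in the order asked, and still so for the second after the job is handed in, while the arm keeps its last pose, push and grip.
It also fails if it takes over 58 s, if anything falls off the work surface, if the arm or the gripper's body presses on something with over 40 N, if the wrist force passes 120 N, or if a joint passes its speed limit or range.

## Working session

There is one attempt and no reset: what is moved stays moved. The work goes in short steps, each a Python script; the robot and the scene stay as the last script left them, time stands still between calls to the robot, and variables do not carry over. Pictures are saved under pics/ and viewed, at most 10 in all, crops included, and the job is handed in when it is done.

```bash
mkdir -p pics
python3 - <<'E'
from bench import ctrl
import cv2,numpy as np
for n in("top","side"):
    im=ctrl.read_camera(n);cv2.imwrite(f"pics/{n}0.png",im)
    p=ctrl.camera_params(n);print(n,p["fx"],p["fy"],p["cx"],p["cy"],p["D"]);print(np.round(p["pose"],4))
print(ctrl.current_t(),ctrl.current_eef_rot())
E
```

```text
top 388.0533018625565 388.0533018625565 324.5529579581208 207.4120189067592 [-0.0972312  0.         0.         0.         0.       ]
[[-0.0064  0.999  -0.0444  0.5388]
 [-1.     -0.0067 -0.0054  0.0138]
 [-0.0057  0.0444  0.999   0.9329]
 [ 0.      0.      0.      1.    ]]
side 453.7221490077767 453.7221490077767 324.80004276126107 194.02814014772287 [-0.03098482  0.          0.          0.          0.        ]
[[-0.8211  0.4014 -0.4057  0.1717]
 [-0.5706 -0.5928  0.5683  0.5598]
 [-0.0124  0.6982  0.7158  0.7909]
 [ 0.      0.      0.      1.    ]]
0.1 [[ 9.05699284e-01  4.23920614e-01 -3.46133244e-04]
 [ 4.23920741e-01 -9.05698745e-01  9.94670307e-04]
 [ 1.08168802e-04 -1.04760525e-03 -9.99999445e-01]]
```

View pics/top0.png

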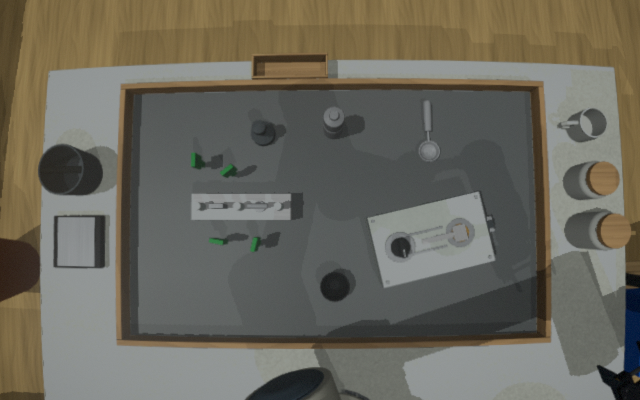

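View pics/side0.png

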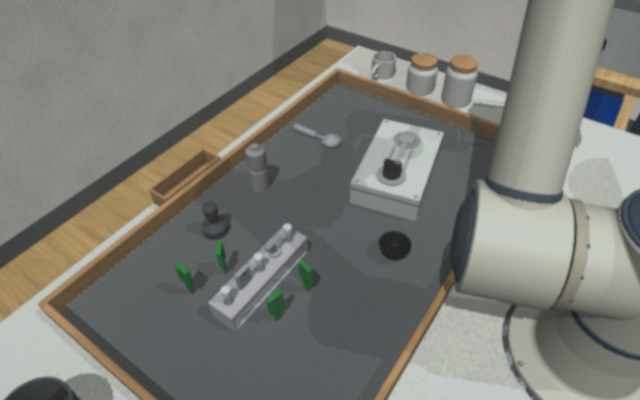

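The top view shows the rack at about (241,206), the box at (432,240) with the knob at (401,246) and the plug at (459,232). Green decoys stand around the rack. The side view shows the rack running from (225,310) to (295,240). Next I enlarge the rack and box in both views.

Run:
```python
import cv2,numpy as np
t=cv2.imread("pics/top0.png");s=cv2.imread("pics/side0.png")
def c(im,x,y,w,h): return cv2.resize(im[y:y+h,x:x+w],(400,300),interpolation=cv2.INTER_CUBIC)
a=np.vstack([np.hstack([c(t,181,165,120,90),c(s,200,215,120,90)]),np.hstack([c(t,360,180,144,108),c(s,340,110,120,90)])])
cv2.imwrite("pics/crop0.png",a)
```

```text
(no output)
```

View pics/crop0.png

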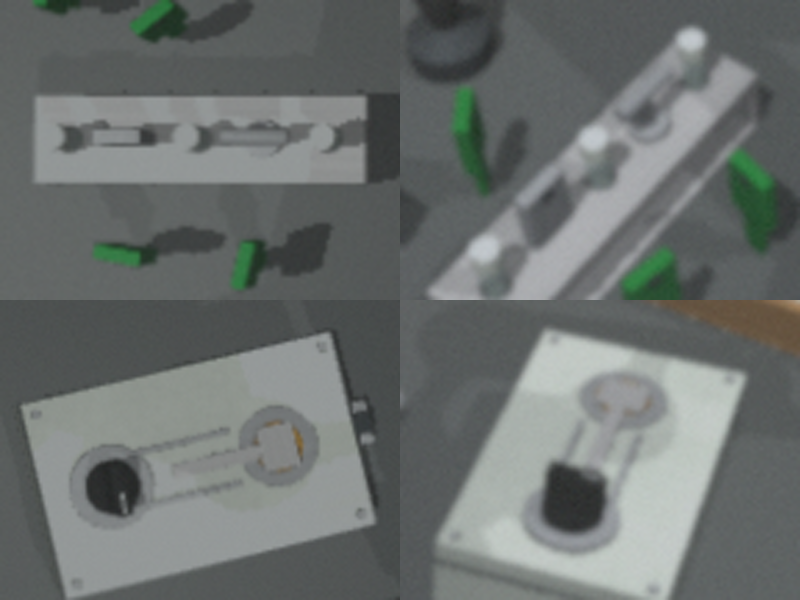

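Two keys are in the rack. The one at top px (216,206) has a flat rectangular bow with a dark dot, clear in the side crop at (545,205). The other, at top px (257,206), has a round crossbar, so it is the T-key. The green pieces are decoys. The flat key is therefore the left one in the top view. Now I triangulate.

```bash
cat > h.py <<'E'
from bench import ctrl
import cv2,numpy as np
P={n:ctrl.camera_params(n) for n in("top","side")}
def ray(n,px):
    p=P[n];K=np.array([[p["fx"],0,p["cx"]],[0,p["fy"],p["cy"]],[0,0,1.]])
    u=cv2.undistortPoints(np.array([[px]],float),K,np.array(p["D"]))[0,0]
    T=np.array(p["pose"]);return T[:3,3],T[:3,:3]@np.array([u[0],-u[1],-1.])
def plane(n,px,z):
    o,d=ray(n,px);return o+d*(z-o[2])/d[2]
def tri(a,b):
    o1,d1=ray("top",a);o2,d2=ray("side",b)
    s=np.linalg.lstsq(np.c_[d1,-d2],o2-o1,rcond=None)[0]
    p,q=o1+s[0]*d1,o2+s[1]*d2;return (p+q)/2,np.linalg.norm(p-q)
def proj(n,X):
    p=P[n];T=np.array(p["pose"]);c=T[:3,:3].T@(np.array(X)-T[:3,3])
    K=np.array([[p["fx"],0,p["cx"]],[0,p["fy"],p["cy"]],[0,0,1.]])
    return cv2.projectPoints(np.array([[c[0],-c[1],-c[2]]]),np.zeros(3),np.zeros(3),K,np.array(p["D"]))[0][0,0]
E
python3 - <<'E'
from h import *
np.set_printoptions(precision=4,suppress=True)
t=lambda x,y:(360+(x-.5)*.36,180+(y-300-.5)*.36)
s=lambda x,y:(340+(x-400.5)*.3,110+(y-300.5)*.3)
S=[]
for a,b in[((36,413),(456,536)),((322,347),(553,340)),((362,513),(730,379)),((77,583),(654,589))]:
    p,e=tri(t(*a),s(*b));S.append(p);print("screw",p,e)
t2=lambda x,y:(181+(x-.5)*.3,165+(y-.5)*.3)
s2=lambda x,y:(200+(x-400.5)*.3,215+(y-.5)*.3)
for n,a,b in[("vialL",(55,137),(485,248)),("vialM",(188,137),(593,140)),("vialR",(323,137),(690,42)),("rackTR",(365,97),(718,57)),("rackBR",(365,183),(757,75)),("key",(118,131),(548,184))]:
    print(n,*tri(t2(*a),s2(*b)))
print("knobtop",tri(t(112,486),s(577,470)))
im=cv2.imread("pics/top0.png")
def rect(m,x,y,w,h):
    k=np.zeros_like(m);k[y:y+h,x:x+w]=m[y:y+h,x:x+w]
    c=max(cv2.findContours(k,cv2.RETR_EXTERNAL,cv2.CHAIN_APPROX_NONE)[0],key=cv2.contourArea);return cv2.minAreaRect(c)
g=cv2.cvtColor(im,cv2.COLOR_BGR2GRAY)
for n,w,zz in(("box",(355,180,145,110),.068),("rack",(180,185,116,40),.05)):
    r=rect((g>(115)).astype(np.uint8),*w);print(n,r)
    q=np.array([plane("top",p,zz) for p in cv2.boxPoints(r)])
    e=np.diff(np.r_[q,q[:1]],axis=0);print(q[:,:2],q.mean(0),np.linalg.norm(e,axis=1),np.degrees(np.arctan2(e[:,1],e[:,0])))
E
```

```text
screw [ 0.5464 -0.0895  0.0681] 0.002228700763494852
screw [ 0.5999 -0.3237  0.0672] 0.0017553257428552034
screw [ 0.4637 -0.3549  0.0677] 0.0002510560264681051
screw [ 0.4105 -0.1208  0.0678] 0.0008465675685979764
vialL [0.5817 0.2995 0.0877] 0.0006486491438309717
vialM [0.5812 0.2105 0.0863] 0.0007650758029712588
vialR [0.5806 0.121  0.0862] 0.0006655182033403454
rackTR [0.601  0.0917 0.0304] 0.02369770975671837
rackBR [0.5503 0.0965 0.0504] 0.00022774078889094485
key [0.582  0.2529 0.093 ] 0.007213956819604515
knobtop (array([ 0.4885, -0.1416,  0.1186]), np.float64(0.006321468336554333))
box ((430.9957275390625, 239.38197326660156), (71.98765563964844, 114.60584259033203), 76.60750579833984)
[[ 0.5538 -0.0758]
 [ 0.6119 -0.3304]
 [ 0.4532 -0.3662]
 [ 0.3978 -0.1116]] [ 0.5042 -0.221   0.068 ] [0.2612 0.1627 0.2605 0.1601] [ -77.1353 -167.3195  102.2746   12.9186]
rack ((240.5, 206.5), (25.0, 99.0), 90.0)
[[0.6112 0.3273]
 [0.6092 0.0973]
 [0.5521 0.0974]
 [0.5533 0.3268]] [0.5815 0.2122 0.05  ] [0.23   0.0571 0.2293 0.0578] [-90.4795 179.8611  89.7009   0.529 ]
```

```bash
cat >> h.py <<'E'
def R(a):
    c,s=np.cos(np.radians(a)),np.sin(np.radians(a));return np.array([[c,s,0],[s,-c,0],[0,0,-1.]])
YAW=12.75; C=np.array([.5048,-.2217]); UY=np.array([-np.sin(np.radians(YAW)),np.cos(np.radians(YAW))])
KNOB=C+.075*UY; LOCK=C-.065*UY; KEY=np.array([.5815,.2553])
E
python3 - <<'E'
from h import *
np.set_printoptions(precision=1,suppress=True)
for n,p,z,a in(("knob0",KNOB,.086,YAW-3),("knob1",KNOB,.086,YAW-82),("key",KEY,.058,90),("ins",LOCK,.13,YAW+90),("turned",LOCK,.08,YAW)):
    for h in(-180,0,180):
        q=ctrl.ik([*p,z],R(a+h));print(n,a+h,q if q is None else np.array(q))
print(KNOB,LOCK)
E
```

```text
knob0 -170.25 [ -23.6   29.2  101.3   -0.    49.6 -123.4]
knob0 9.75 [-23.6  29.2 101.3  -0.   49.6  56.6]
knob0 189.75 [ -23.6   29.2  101.3   -0.    49.6 -123.4]
knob1 -249.25 [-23.6  29.2 101.3  -0.   49.6 -44.4]
knob1 -69.25 [-23.6  29.2 101.3  -0.   49.6 135.6]
knob1 110.75 [-23.6  29.2 101.3  -0.   49.6 -44.4]
key -90 [  18.3   39.    84.3   -0.    56.7 -161.7]
key 90 [18.3 39.  84.3 -0.  56.7 18.3]
key 270 [  18.3   39.    84.3   -0.    56.7 -161.7]
ins -77.25 [-34.5  30.9  87.4  -0.   61.7 132.7]
ins 102.75 [-34.5  30.9  87.4  -0.   61.7 -47.3]
ins 282.75 [-34.5  30.9  87.4  -0.   61.7 132.7]
turned -167.25 [ -34.5   34.6   89.9   -0.    55.5 -137.3]
turned 12.75 [-34.5  34.6  89.9  -0.   55.5  42.7]
turned 192.75 [ -34.5   34.6   89.9   -0.    55.5 -137.3]
[ 0.5 -0.1] [ 0.5 -0.3]
```

Run:
```python
from h import *
np.set_printoptions(precision=3,suppress=True)
ctrl.command_gripper(.5)
ctrl.goto([*KNOB,.16],R(YAW-3))
print(ctrl.current_t())
cv2.imwrite("pics/s_knob.png",ctrl.read_camera("side"))
if not ctrl.move_l([*KNOB,.086],.08,contact_N=8):
    ctrl.command_gripper(0)
print(ctrl.current_t(),ctrl.current_tool_pos(),ctrl.current_contact_force(),ctrl.current_wrist_torque(),ctrl.current_grip_width()*91,ctrl.current_grasp_force())
```

```text
2.6667
4.3833 [ 0.488 -0.148  0.086] [0.19  8.575 4.696] [ 1.498 -0.04  -0.007] 13.990863355927875 29.990859925746918
```

Run:
```python
from h import *
np.set_printoptions(precision=3,suppress=True)
p=lambda:print(ctrl.current_t(),ctrl.current_tool_pos(),ctrl.current_contact_force(),ctrl.current_wrist_torque(),ctrl.current_grip_width()*91)
z=.086
for a in(-40,-78,-83):
    ctrl.goto([*KNOB,z],R(YAW+a));p()
ctrl.command_gripper(.5);ctrl.move_l([*KNOB,.19],.2);p()
ctrl.goto([.5,.12,.25],R(90))
cv2.imwrite("pics/top1.png",ctrl.read_camera("top"));cv2.imwrite("pics/side1.png",ctrl.read_camera("side"));p()
t=cv2.imread("pics/top1.png");s=cv2.imread("pics/side1.png")
c=lambda im,x,y,w,h:cv2.resize(im[y:y+h,x:x+w],(400,300),interpolation=cv2.INTER_CUBIC)
cv2.imwrite("pics/crop1.png",np.vstack([np.hstack([c(t,360,180,144,108),c(s,340,110,120,90)]),np.hstack([c(t,0,0,640,400),c(s,0,0,640,400)])]))
```

```text
5.0667 [ 0.488 -0.147  0.086] [ 1.622 13.292  5.218] [ 2.63  -0.292 -0.07 ] 14.071450715846836
5.7667 [ 0.489 -0.147  0.086] [ 5.375 18.424  4.568] [ 3.492 -1.057 -0.021] 13.909872532967876
6.0167 [ 0.489 -0.147  0.086] [ 4.733 16.087  2.778] [ 3.121 -0.966  1.   ] 14.570498422302347
7.325 [ 0.488 -0.148  0.189] [-0.538 -0.133 -0.335] [0.173 0.001 0.023] 46.07690561138908
9.4583 [0.5  0.12 0.25] [ 0.02  -0.028 -0.363] [ 0.015 -0.035 -0.012] 45.56074405740513
```

View pics/crop1.png

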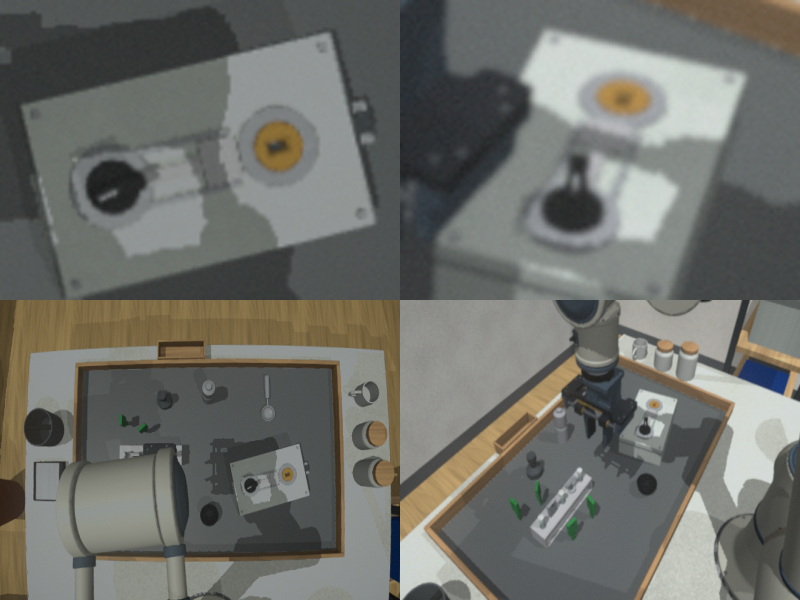

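The shutter is fully off. The brass plug shows at top-crop (277,146) and side-crop (622,98), with the keyhole slot along the box's y. I locate the plug in both views by its colour.

Run:
```python
from h import *
np.set_printoptions(precision=4,suppress=True)
C_=[]
for n,(x,y,w,h) in(("top",(360,180,144,108)),("side",(340,110,120,90))):
    im=cv2.imread(f"pics/{n}1.png");hsv=cv2.cvtColor(im,cv2.COLOR_BGR2HSV)
    m=cv2.inRange(hsv,(8,90,60),(32,255,255));k=np.zeros_like(m);k[y:y+h,x:x+w]=m[y:y+h,x:x+w]
    c=max(cv2.findContours(k,cv2.RETR_EXTERNAL,cv2.CHAIN_APPROX_NONE)[0],key=cv2.contourArea)
    e=cv2.fitEllipse(c);C_.append(e[0]);print(n,e,cv2.contourArea(c),plane(n,e[0],.072),proj(n,[*LOCK,.072]))
print(tri(*C_),LOCK)
```

```text
top ((459.8183898925781, 232.18362426757812), (16.43157386779785, 16.674480438232422), 153.83277893066406) 213.5 [ 0.5196 -0.2839  0.072 ] [460.341 232.359]
side ((448.58294677734375, 115.09121704101562), (10.806182861328125, 40.53995895385742), 103.60867309570312) 225.5 [ 0.4739 -0.4368  0.072 ] [406.8643 138.8544]
(array([ 0.4758, -0.2726,  0.1686]), np.float64(0.1006477260086979)) [ 0.5191 -0.2851]
```

Run:
```python
from h import *
np.set_printoptions(precision=4,suppress=True)
im=cv2.imread("pics/side1.png");hsv=cv2.cvtColor(im,cv2.COLOR_BGR2HSV)
m=cv2.inRange(hsv,(8,90,60),(32,255,255));k=np.zeros_like(m);k[127:152,388:426]=m[127:152,388:426]
c=max(cv2.findContours(k,cv2.RETR_EXTERNAL,cv2.CHAIN_APPROX_NONE)[0],key=cv2.contourArea)
e=cv2.fitEllipse(c);print(e,plane("side",e[0],.072),tri((459.82,232.18),e[0]))
p=lambda:print(ctrl.current_t(),ctrl.current_tool_pos(),ctrl.current_contact_force(),ctrl.current_wrist_torque(),ctrl.current_grip_width()*91)
ctrl.goto([*KEY,.14],R(90));p()
cv2.imwrite("pics/side2.png",ctrl.read_camera("side"))
if not ctrl.move_l([*KEY,.058],.08,contact_N=6): ctrl.command_gripper(0)
p()
cv2.imwrite("pics/side3.png",ctrl.read_camera("side"))
c=lambda n,x,y,w,h:cv2.resize(cv2.imread(f"pics/{n}.png")[y:y+h,x:x+w],(400,300),interpolation=cv2.INTER_CUBIC)
cv2.imwrite("pics/crop2.png",np.hstack([c("side2",190,180,160,120),c("side3",190,180,160,120)]))
```

```text
((406.6509704589844, 138.88453674316406), (8.28467845916748, 14.038531303405762), 95.95478820800781) [ 0.5195 -0.2847  0.072 ] (array([ 0.5194, -0.2838,  0.0726]), np.float64(0.00042060047906017015))
10.25 [0.5814 0.2546 0.1407] [-0.585  -0.4339  0.5194] [-0.0338 -0.1333 -0.004 ] 45.49440021279468
12.1083 [0.5815 0.2553 0.0581] [-0.3952 -0.1525  0.5513] [-0.0737 -0.1339 -0.0303] 9.945417637210953
```

View pics/crop2.png

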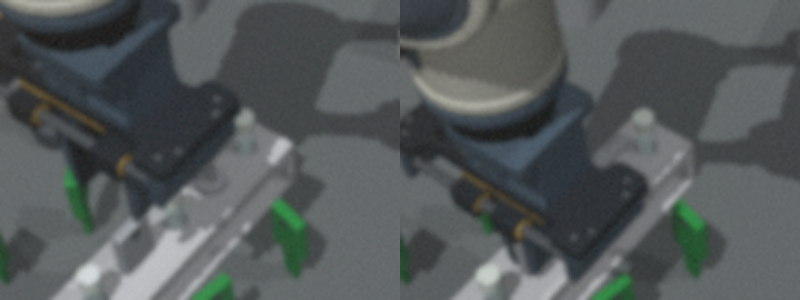

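The left crop shows the open gripper above the flat key at (130,240). The right crop shows it closed on the key, and the 9.9 mm width matches the bow. Now I lift and carry the key over the lock.

Run:
```python
from h import *
np.set_printoptions(precision=4,suppress=True)
p=lambda:print(ctrl.current_t(),ctrl.current_tool_pos(),ctrl.current_contact_force(),ctrl.current_wrist_torque(),ctrl.current_grip_width()*91)
L=[.5196,-.2838]
ctrl.move_l([*KEY,.2],.12);p()
ctrl.goto([*L,.18],R(YAW+90));ctrl.move_l([*L,.132],.08);p()
for n in("top","side"): cv2.imwrite(f"pics/{n}4.png",ctrl.read_camera(n))
c=lambda n,x,y,w,h:cv2.resize(cv2.imread(f"pics/{n}.png")[y:y+h,x:x+w],(400,300),interpolation=cv2.INTER_CUBIC)
cv2.imwrite("pics/crop4.png",np.hstack([c("top4",400,180,120,90),c("side4",360,80,80,60)]))
print(proj("side",[*L,.086]),proj("side",[*L,.124]),proj("side",[*L,.072]),proj("side",[*L,.17]))
```

```text
13.4917 [0.5811 0.2552 0.1992] [ 0.0524  0.6003 -1.1419] [ 0.042  -0.0765 -0.0042] 9.798847441494026
16.2 [ 0.5198 -0.2839  0.1323] [ 0.0032 -0.2299 -0.8304] [-0.0238 -0.1091  0.0114] 9.956002414802837
[407.1108 134.6409] [408.9313 122.2442] [406.4609 139.0608] [411.2519 106.4072]
```

View pics/crop4.png

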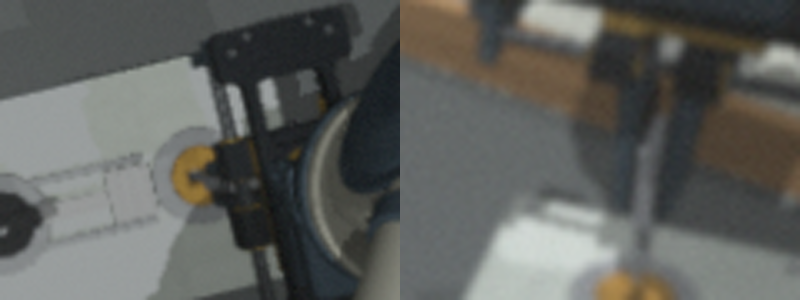

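The key is gripped. In the side view its blade runs down to about (408,131), just over the brass plug, near the expected (407,134). I lower it with contact detection.

Run:
```python
from h import *
np.set_printoptions(precision=4,suppress=True)
p=lambda *k:print(*k,ctrl.current_t(),ctrl.current_tool_pos(),ctrl.current_contact_force(),ctrl.current_wrist_torque())
L=[.5196,-.2838]
r=ctrl.move_l([*L,.106],.03,contact_N=7);p(r)
```

```text
False 17.3167 [ 0.5198 -0.2842  0.1061] [ 0.9179 -4.7603 -4.5105] [-1.1626 -0.3719 -0.0104]
```

Run:
```python
from h import *
np.set_printoptions(precision=4,suppress=True)
p=lambda *k:print(*k,ctrl.current_t(),ctrl.current_tool_pos(),ctrl.current_contact_force(),ctrl.current_wrist_torque())
L=[.5197,-.2845]
for z in(.102,.096,.090,.085):
    r=ctrl.move_l([*L,z],.03,ori=R(YAW+90),contact_N=25);p(r,z)
    if r: break
```

```text
False 0.102 17.6 [ 0.5195 -0.2845  0.1018] [ 1.7296 -2.9008 -3.0096] [-0.8795 -0.1041 -0.0184]
False 0.096 17.95 [ 0.5193 -0.2846  0.0954] [-1.5094 -5.7798 -3.6137] [-1.2355  0.3371 -0.0167]
False 0.09 18.3 [ 0.5197 -0.2845  0.0897] [-0.4189 -3.718   3.9125] [-0.8549 -0.3071 -0.0269]
False 0.085 18.6167 [ 0.5199 -0.2845  0.0849] [ 2.3726 -2.0024 -4.3691] [-0.6476 -0.5991 -0.0415]
```

Run:
```python
from h import *
np.set_printoptions(precision=4,suppress=True)
p=lambda *k:print(*k,ctrl.current_t(),ctrl.current_tool_pos(),ctrl.current_contact_force(),ctrl.current_wrist_torque(),ctrl.current_grip_width()*91)
L=[.5197,-.2848]
for z in(.0815,.0795,.078):
    r=ctrl.move_l([*L,z],.02,ori=R(YAW+90),contact_N=20);ctrl.sleep(.2);p(r,z)
    if r: break
for n in("top","side"): cv2.imwrite(f"pics/{n}5.png",ctrl.read_camera(n))
c=lambda n,x,y,w,h:cv2.resize(cv2.imread(f"pics/{n}.png")[y:y+h,x:x+w],(400,300),interpolation=cv2.INTER_CUBIC)
cv2.imwrite("pics/crop5.png",np.hstack([c("top5",400,180,120,90),c("side5",360,80,80,60)]))
```

```text
False 0.0815 19.1417 [ 0.5198 -0.2846  0.0814] [ 3.5893  0.055  -4.5901] [ 0.0465 -1.2004  0.0261] 9.756031407193015
False 0.0795 19.5917 [ 0.5199 -0.2847  0.08  ] [1.5827 5.0115 7.3637] [ 1.0323 -0.521  -0.0169] 9.541393111965506
False 0.078 20.0417 [ 0.5201 -0.285   0.0795] [-1.6234  3.0257 22.9111] [0.4546 0.1469 0.0016] 9.903433912533961
```

View pics/crop5.png

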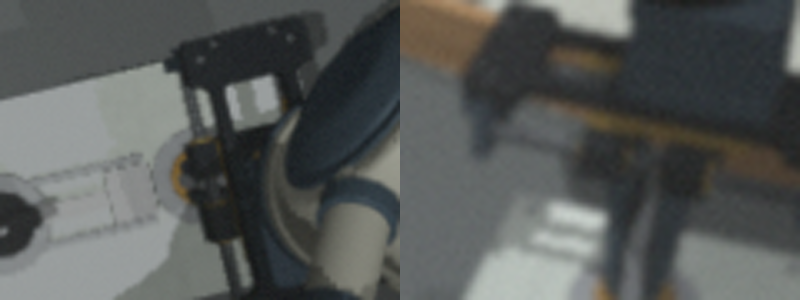

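The shoulder seated at TCP z ≈ 0.080, as predicted, and the force then rose sharply. The picture shows the fingers down on the plug. Now the quarter turn.

Run:
```python
from h import *
np.set_printoptions(precision=4,suppress=True)
p=lambda *k:print(*k,ctrl.current_t(),ctrl.current_tool_pos(),ctrl.current_contact_force(),ctrl.current_wrist_torque(),ctrl.current_grip_width()*91)
L=[.5197,-.2847]
for a in(60,30,3,-3):
    ctrl.goto([*L,.0785],R(YAW+a));ctrl.sleep(.15);p(a)
for n in("top","side"): cv2.imwrite(f"pics/{n}6.png",ctrl.read_camera(n))
c=lambda n,x,y,w,h:cv2.resize(cv2.imread(f"pics/{n}.png")[y:y+h,x:x+w],(400,300),interpolation=cv2.INTER_CUBIC)
cv2.imwrite("pics/crop6.png",np.vstack([np.hstack([c("top5",430,190,80,60),c("side5",360,80,100,75)]),np.hstack([c("top6",430,190,80,60),c("side6",360,80,100,75)])]))
```

```text
60 20.875 [ 0.5195 -0.2855  0.0795] [-5.2038 -3.984  16.3844] [-0.9933  0.8554  0.1052] 9.635115540056047
30 21.6083 [ 0.5189 -0.2851  0.0795] [-7.3542 -0.7303 21.0719] [-0.445   1.5687  0.0436] 9.9403653626593
3 22.3 [ 0.5187 -0.2845  0.0795] [-8.5434  2.559  22.3189] [0.4112 1.7999 0.1233] 10.077357694804315
-3 22.7 [ 0.5187 -0.2844  0.0795] [-7.7554  3.1286 21.8935] [0.6224 1.6959 0.1172] 9.87572580874244
```

View pics/crop6.png

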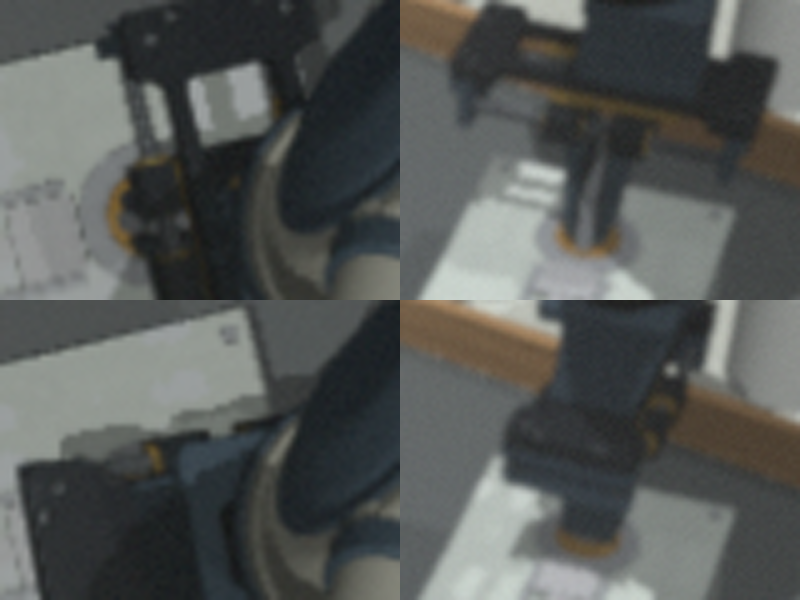

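Now the gripper is along the box and the torque (0.117) still reads like the spring alone. The blade's play in the slot makes the plug lag, so I keep turning until the stop is felt.

Run:
```python
from h import *
np.set_printoptions(precision=4,suppress=True)
p=lambda *k:print(*k,ctrl.current_t(),ctrl.current_tool_pos(),ctrl.current_contact_force(),ctrl.current_wrist_torque(),ctrl.current_grip_width()*91)
L=[.5192,-.2846]
for a in(-6,-8,-10,-12,-14,-16):
    ctrl.goto([*L,.0785],R(YAW+a));ctrl.sleep(.15);p(a)
    if abs(ctrl.current_wrist_torque()[2])>.5: break
```

```text
-6 23.2 [ 0.5186 -0.2843  0.0795] [-4.9473  4.5305 21.8479] [0.7116 1.1848 0.2061] 9.905493338048867
-8 23.6 [ 0.5186 -0.2843  0.0795] [-5.962   3.3879 22.3094] [0.8565 1.2633 0.0934] 9.531458527396518
-10 24.0 [ 0.5186 -0.2842  0.0795] [-4.6594  5.187  21.0129] [0.8533 1.0632 0.1764] 9.546303504900608
-12 24.4 [ 0.5186 -0.2841  0.0795] [-4.4392  5.8288 20.1356] [1.0159 0.9879 0.3525] 9.539412155300063
-14 24.8 [ 0.5188 -0.284   0.0795] [-4.4618  5.923  20.7756] [1.2833 0.9312 0.4223] 9.83906214318415
-16 25.2 [ 0.5188 -0.284   0.0795] [-3.8725  6.1998 20.2318] [1.2997 0.7264 0.7266] 9.684484674048175
```

The torque now climbs from about 0.18 to 0.73 N m, so the plug is on its stop. One check that the hold is steady, and that the bolt and the rest are as they should be.

Run:
```python
from h import *
np.set_printoptions(precision=4,suppress=True)
ctrl.sleep(1);print(ctrl.current_t(),ctrl.current_contact_force(),ctrl.current_wrist_torque(),ctrl.current_grip_width()*91)
for n in("top","side"): cv2.imwrite(f"pics/{n}7.png",ctrl.read_camera(n))
c=lambda n,x,y,w,h:cv2.resize(cv2.imread(f"pics/{n}.png")[y:y+h,x:x+w],(400,300),interpolation=cv2.INTER_CUBIC)
cv2.imwrite("pics/crop7.png",np.vstack([np.hstack([c("top0",460,190,60,45),c("top7",460,190,60,45)]),np.hstack([c("top7",120,80,440,270),c("side7",100,60,400,280)])]))
```

```text
26.2 [-3.2514  6.148  21.2962] [1.2942 0.71   0.7893] 10.268695762797806
```

View pics/crop7.png

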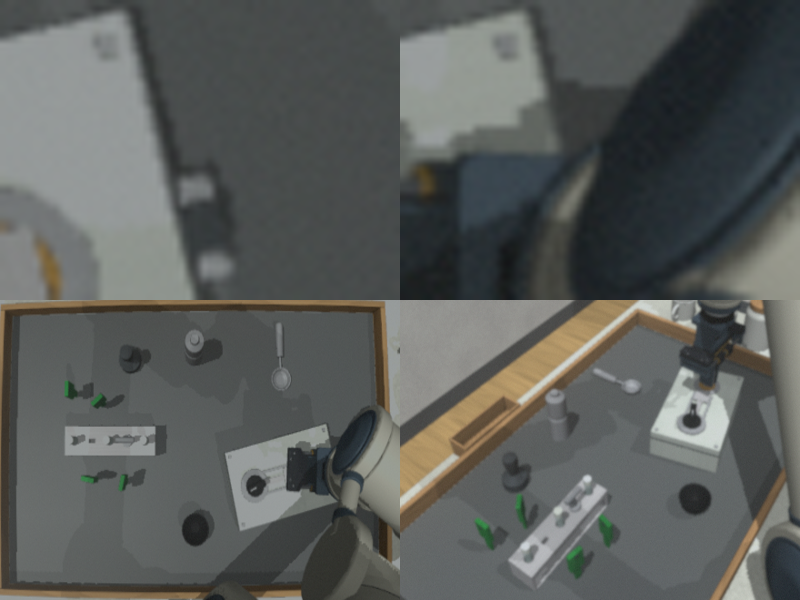

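The arm hides the bolt. The flat key's slot in the rack is empty, the T-key and everything else are in place, and the torque holds at 0.79 N m on the stop.

```bash
python3 -c "
from bench import ctrl
print(ctrl.sign_off())"
```

```text
the job is handed in; nothing more can be done
None
```

I handed the job in at about 26 s: clamp knob turned to its stop, shutter off the keyhole, flat key in to its shoulder and turned clockwise until the stop torque was felt, and the gripper still holding it there; the arm hid the bolt, so I judged the full turn by torque and did not see it drawn.

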